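Put the setting rings back in their cases

TASK

Measuring is finished: put the four thick steel setting rings back, each into the open case whose nest is made for its size, set down gently (not dropped) so that it lies flat on the floor of the nest. Leave the standing bore micrometer and the big thin bearing ring that are among them where they are.

Things in the scene. Friction and masses are not known exactly. Their poses are not given: they have to be found in the camera images.
- ring_a: The largest of the four setting rings: a thick-walled steel ring gauge lying flat and loose, outside diameter 63 mm, bore 32 mm, 20 mm high, a fine knurl round its rim; 0.29 to 0.45 kg. Origin: centre of its underside, z up along its axis; its yaw means nothing.
- ring_b: The second largest of the four setting rings: a thick-walled steel ring gauge lying flat and loose, outside diameter 52 mm, bore 25 mm, 18 mm high, a fine knurl round its rim; 0.18 to 0.29 kg. Origin: centre of its underside, z up along its axis; its yaw means nothing.
- ring_c: The second smallest of the four setting rings: a thick-walled steel ring gauge lying flat and loose, outside diameter 41 mm, bore 18 mm, 16 mm high, a fine knurl round its rim; 0.11 to 0.17 kg. Origin: centre of its underside, z up along its axis; its yaw means nothing.
- ring_d: The smallest of the four setting rings: a thick-walled steel ring gauge lying flat and loose, outside diameter 30 mm, bore 12 mm, 16 mm high, a fine knurl round its rim; 0.06 to 0.09 kg. Origin: centre of its underside, z up along its axis; its yaw means nothing.
- case_a: Case of the 63 mm ring: black, square, 100 mm wide, 13 mm high, fixed, open. Its flat grey insert has a round dark-floored nest, 72 mm wide, 5 mm deep; the seated ring stands 15 mm proud. Origin: on the bench under the nest's centre; nest floor 8 mm, insert top 13 mm above it. x points to the lid, folded back flat behind: 100 mm square, 11 mm high, its centre 106 mm from the nest's.
- case_b: Case of the 52 mm ring: black, square, 88 mm wide, 13 mm high, fixed, open. Its flat grey insert has a round dark-floored nest, 61 mm wide, 5 mm deep; the seated ring stands 13 mm proud. Origin: on the bench under the nest's centre; nest floor 8 mm, insert top 13 mm above it. x points to the lid, folded back flat behind: 88 mm square, 11 mm high, its centre 94 mm from the nest's.
- case_c: Case of the 41 mm ring: black, square, 78 mm wide, 13 mm high, fixed, open. Its flat grey insert has a round dark-floored nest, 50 mm wide, 5 mm deep; the seated ring stands 11 mm proud. Origin: on the bench under the nest's centre; nest floor 8 mm, insert top 13 mm above it. x points to the lid, folded back flat behind: 78 mm square, 11 mm high, its centre 84 mm from the nest's.
- case_d: Case of the 30 mm ring: black, square, 66 mm wide, 13 mm high, fixed, open. Its flat grey insert has a round dark-floored nest, 39 mm wide, 5 mm deep; the seated ring stands 11 mm proud. Origin: on the bench under the nest's centre; nest floor 8 mm, insert top 13 mm above it. x points to the lid, folded back flat behind: 66 mm square, 11 mm high, its centre 72 mm from the nest's.
- micrometer: A three-point bore micrometer standing upright on its measuring head among the rings, loose and easily knocked over: 144 mm high, head 33 mm across (40 mm over its three anvil tips) and 34 mm high, grip above it 22 mm across. Origin: centre of its underside, z up. It stays where it is. (Two more stand at the left side of the bench.)
- bearing_ring: A bearing ring, a thin-walled polished workpiece lying flat and loose among the setting rings: outside diameter 90 mm, bore 72 mm, 14 mm high. Origin: centre of its underside. It is not a gauge and stays where it is. (More like it lie at the left side of the bench.)
There are look-alikes about, which are no part of the job. What is shaped like the ring_d but green or orange is not meant.

How it is judged:
By the outcome, as a careful person would: the job done as asked, in the order asked, and still so for the second after the job is handed in, with the robot touching nothing.
It also fails if it takes over 99 s, if anything falls off the work surface, if the arm or the gripper's body presses on something with over 40 N, if the wrist force passes 120 N, or if a joint passes its speed limit or range.

ROBOT

A 6-joint arm with a two-finger parallel gripper is mounted at the origin on the work surface. World frame = base frame: x ahead of the robot, y to its left, z up, the work surface at z = 0. Lengths are in m, angles in rad, forces in N, time in s.
With the tool pointing down it reaches from about 0.35 to 0.875 m from the base axis. Payload 15.5 kg.
Tool frame: the origin (TCP) lies midway between the tips of the shut fingers; the grasp point (between the pads) lies 19 mm behind it; z points along the fingers, y is the line along which they close (so a half turn about z gives the same grasp; the last joint's range is limited). The gripper opens to 85 mm and grips with 20 to 120 N. Pads are 22 mm wide; open, the fingers measure 114 mm over their backs; the gripper's body (76 mm by 85 mm) begins 54 mm behind the grasp point. The pads swing forward as they close: fully open they stand 13 mm farther back than shut.
Start: joints at [1.196, 0.494, 1.345, -0, 1.302, -0.096], TCP at [0.172, 0.601, 0.231] pointing down, gripper open.
Joint ranges: [-2.91, 2.91], [-0.82, 2.16], [0.22, 2.67], [-1.22, 4.37], [0.12, 2.79], [-3.08, 3.08]. Speed limits (rad/s): [1.89, 1.89, 2.57, 3.01, 3.01, 3.01].

INTERFACE

Orientations are given as [roll, pitch, yaw] about the fixed x, y, z axes, in that order (R = Rz(yaw) Ry(pitch) Rx(roll)).
In Python, from cell import arm, optics, job gives the robot as it stands.
- The arm moves only by the shell command python3 -m crank 'ROWS'. ROWS is a JSON object whose one key "rows" holds a list that holds one entry, the list of rows, each a list of 7 numbers: the opening, from 0 (shut) to 1 (fully open), then the shift along the tool's x, y, z in m, then the turn, a rotation vector about the tool's x, y, z in degrees. In form: {"rows": [[[grip, x, y, z, rx, ry, rz], ...]]}. A call has 1 to 8 rows; each row shifts and turns the commanded pose from where the row before left it, along the tool's axes as they then stand; what a row does not reach is not made up. A row lasts 1/12 s, in which the tool goes at most 41.7 mm and 7.16 degrees, less where a joint would pass 70% of its speed; a pose out of reach is approached as far as the arm can. A call with a gripper value outside its range is refused whole. The fingers move at their own pace and stop on an object; the grip force is fixed at half the most. Time passes only in rows, so rows that do not move let the fingers close. It gives the time, the measured TCP pose, the force, the opening and the grip force at its end, in the units of the state.
- arm.read_state(): the state, without advancing time (a new reading comes with each control period).
- optics.grab_frame(name): name is "side" or "top"; returns (picture, depth): 480x640x3 uint8, red, green, blue; 480x640 float32, m along the optical axis (not along the pixel's ray), 0 where there is no reading.
- optics.camera_model(name): a dict with "mtx" (3x3 intrinsics, pixels), "view" (4x4, takes a point from world to camera coordinates). Camera axes: x right, y up, looking along -z (the intrinsics and any distortion apply to the point x, -y, -z); pixel columns grow to the right and rows downward; lengths in m; the calibration is good to about 2 mm. A picture is of the moment at which its call begins. camera_model takes no time and is no camera call.
- job.job_done(): hands the job in; it is judged then, once.
The state is a dict: "time": time; "joint_pos": joint angles; "qd": joint speeds; "effort": joint torques, N m; "tcp_pos": TCP position; "eef_rot": TCP orientation; "wrist_force": force on the tool from outside, world axes, zero at the start; "ft_torque": the same for the moment, N m; "width": finger opening in m; "finger_force": force on a finger pad.
Only numpy, scipy, OpenCV 4.12 (cv2) and the standard library are available. Lean on these libraries where they do the work, as an engineer would, in place of code of your own. Each camera call takes 0.05 s, during which the arm holds its last target. There are 200 camera calls.

## Working session

There is one attempt and no reset: what is moved stays moved. The work goes in short steps, Python scripts to look and compute and a shell command to move; the robot and the scene stay as the last step left them, time stands still between calls to the robot, and variables do not carry over. Pictures are saved under pics/ and viewed, at most 14 in all, crops included, and the job is handed in when it is done.

```bash
mkdir -p pics; ls
python3 - <<'E'
from cell import arm,optics,job
import cv2,numpy as np
for n in("top","side"):
    p,d=optics.grab_frame(n); cv2.imwrite(f"pics/{n}0.png",p[:,:,::-1]); np.save(f"{n}0.npy",d)
    m=optics.camera_model(n); print(n,np.array(m["mtx"]).round(1).tolist(),np.array(m["view"]).round(3).tolist(),[k for k in m])
s=arm.read_state();print(s)
E
```

```text
pics
top [[473.3, 0.0, 318.7], [0.0, 473.3, 236.7], [0.0, 0.0, 1.0]] [[0.093, -0.996, 0.003, -0.044], [0.966, 0.091, 0.241, -0.549], [-0.24, -0.02, 0.971, -0.854], [0.0, 0.0, 0.0, 1.0]] ['mtx', 'view']
side [[546.1, 0.0, 319.8], [0.0, 546.1, 235.3], [0.0, 0.0, 1.0]] [[-0.97, -0.242, 0.019, 0.516], [0.171, -0.625, 0.761, -0.102], [-0.173, 0.742, 0.648, -0.874], [0.0, 0.0, 0.0, 1.0]] ['mtx', 'view']
{'time': 0.1, 'joint_pos': array([ 1.19652279e+00,  4.94119772e-01,  1.34607189e+00, -2.44173641e-05,
        1.30249408e+00, -9.55126208e-02]), 'qd': array([-2.03163386e-04, -3.22488266e-04, -1.50164117e-03,  7.30908851e-05,
        6.98404446e-04,  7.13391759e-05]), 'effort': array([ 1.10679299e-03, -8.83592105e+01, -3.84562397e+01, -1.46781531e-04,
        5.21814814e-03, -1.28550932e-04]), 'tcp_pos': array([0.17187083, 0.6005663 , 0.23075975]), 'eef_rot': array([-3.14050230e+00, -8.08156656e-05,  2.86283818e+00]), 'wrist_force': array([-0.12788291, -0.62750403,  0.50546997]), 'ft_torque': array([-0.01397593,  0.00389317, -0.06670677]), 'finger_force': 0.0, 'width': 0.08536923709394514}
```

View pics/top0.png

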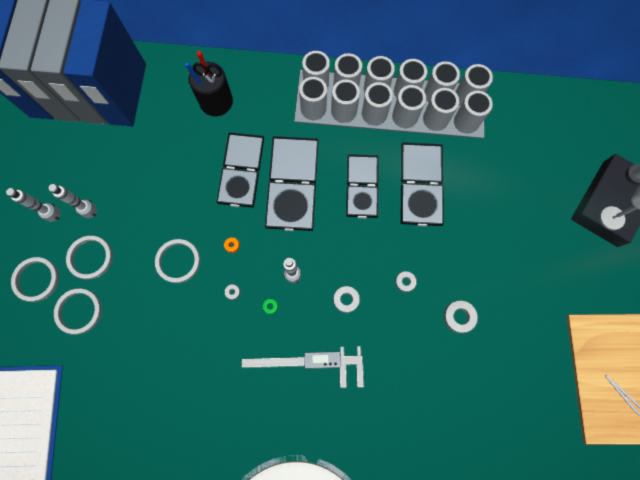

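View pics/side0.png

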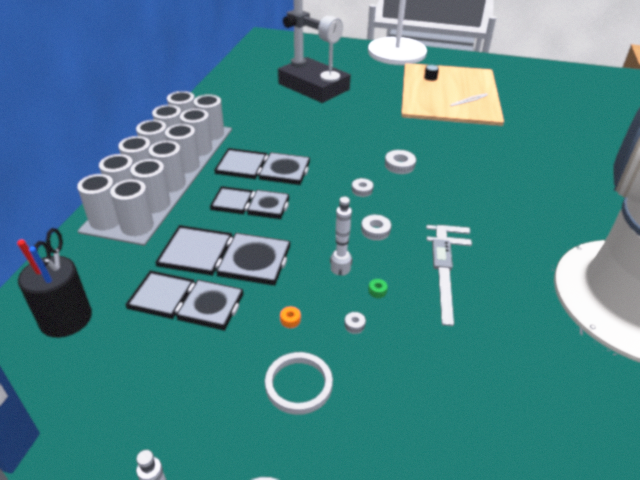

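The top view shows these:
- Plain steel thick rings at (461,316), (346,299), (406,281) and (232,291). These are a, b, c and d by size.
- Look-alikes to leave alone: the orange ring (231,245), the green ring (270,306), the bearing ring (177,261), three more bearing rings at far left, and the grey tubes at the top.
- The micrometer stands at (291,270).
- Nests at (290,206), (238,187), (422,203) and (362,200).

Next I'll measure them all with both cameras.

```bash
cat > h.py <<'E'
import cv2,numpy as np
from cell import arm,optics,job
def cam(n):
    m=optics.camera_model(n); return np.array(m["mtx"]),np.array(m["view"])
def proj(n,P):
    K,V=cam(n); c=V[:3,:3]@np.array(P)+V[:3,3]; q=K@(c*[1,-1,-1]); return q[:2]/q[2]
def plane(n,uv,z):
    K,V=cam(n); uv=np.atleast_2d(uv).astype(float)
    r=np.c_[uv,np.ones(len(uv))]@np.linalg.inv(K).T*[1,-1,-1]
    r=r@V[:3,:3]; o=-V[:3,:3].T@V[:3,3]
    return o+r*((z-o[2])/r[:,2])[:,None]
def blob(n,p,uv,z,mask):
    k,l,st,_=cv2.connectedComponentsWithStats(mask)
    w=l[uv[1]-14:uv[1]+15,uv[0]-14:uv[0]+15]; i=np.bincount(w[w>0]).argmax()
    c=max(cv2.findContours((l==i).astype(np.uint8),cv2.RETR_EXTERNAL,cv2.CHAIN_APPROX_NONE)[0],key=len)[:,0]
    P=plane(n,c,z)[:,:2].astype(np.float32)
    (x,y),(a,b),t=cv2.fitEllipse(P*1000); return round(x,1),round(y,1),round(a,1),round(b,1)
def white(p):
    h=cv2.cvtColor(p,cv2.COLOR_RGB2HSV); return ((h[...,1]<90)&(h[...,2]>110)).astype(np.uint8)
def dark(p): return (p.max(2)<85).astype(np.uint8)
E
python3 - <<'E'
from h import *
pic={n:cv2.imread(f"pics/{n}0.png")[:,:,::-1].copy() for n in("top","side")}
R={"a":((461,316),(400,161),.010),"b":((346,299),(376,227),.009),"c":((406,281),(362,187),.008),"d":((232,291),(355,322),.008),"bear":((177,261),(298,382),.007)}
N={"A":((290,206),(255,257)),"B/C 238":((238,187),(210,302)),"D":((362,200),(268,203)),"B/C 422":((422,203),(286,167))}
for k,(t,s,z) in R.items():
  for n,uv in(("top",t),("side",s)):
    try: print(k,n,blob(n,pic[n],uv,z,white(pic[n])))
    except Exception as e: print(k,n,e)
for k,(t,s) in N.items():
  for n,uv in(("top",t),("side",s)):
    try: print(k,n,blob(n,pic[n],uv,.011,dark(pic[n])))
    except Exception as e: print(k,n,e)
d=np.load("top0.npy");K,V=cam("top")
for uv in ((461,329),(300,130),(290,262),(291,270)):
    z=d[uv[1],uv[0]]; c=np.linalg.inv(K)@[*uv,1]*z*[1,-1,-1]; print(uv,(V[:3,:3].T@(c-V[:3,3])).round(3))
im=pic["top"][140:340,150:500]; cv2.imwrite("pics/crop0.png",cv2.resize(im,(800,457),interpolation=cv2.INTER_CUBIC)[:,:,::-1])
E
```

```text
a top (428.9, -288.3, 62.0, 63.0)
a side (429.0, -285.3, 66.1, 95.8)
b top (442.0, -58.1, 51.5, 52.4)
b side (442.4, -57.1, 54.5, 73.6)
c top (489.4, -175.8, 40.4, 40.9)
c side (489.3, -173.9, 42.8, 63.3)
d top (435.3, 172.7, 29.0, 30.2)
d side (435.8, 172.3, 30.9, 41.8)
bear top (488.1, 294.0, 89.2, 90.9)
bear side attempt to get argmax of an empty sequence
A top (626.2, 74.8, 66.0, 66.8)
A side (627.1, 78.4, 57.0, 62.0)
B/C 238 top (656.5, 191.0, 44.7, 45.1)
B/C 238 side (657.3, 194.5, 36.3, 41.4)
D top (650.5, -74.6, 33.1, 34.1)
D side (690.2, -62.9, 76.9, 169.0)
B/C 422 top (656.4, -201.1, 55.1, 55.5)
B/C 422 side (657.2, -197.7, 39.3, 49.0)
(461, 329) [ 0.403 -0.285  0.02 ]
(300, 130) [0.804 0.073 0.002]
(290, 262) [0.481 0.052 0.145]
(291, 270) [0.472 0.051 0.114]
```

View pics/crop0.png

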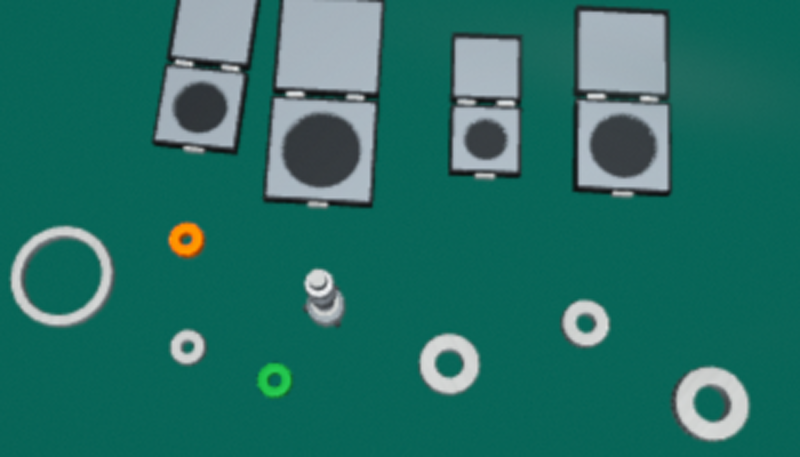

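The crop confirms the choice: four plain thick steel rings, with the orange, green and thin rings excluded. Nest sizes are a at (290,206), c at (238,187), d at (362,200) and b at (422,203). I'll refine the nest centres from the insert outlines while the arm starts moving, squaring the tool (turn −16°) on the way towards ring d.

```bash
python3 - <<'E'
from h import *
pic={n:cv2.imread(f"pics/{n}0.png")[:,:,::-1].copy() for n in("top","side")}
N={"A":((290,206),(255,257)),"C":((238,187),(210,302)),"D":((362,200),(268,203)),"B":((422,203),(286,167))}
for k,(t,s) in N.items():
  for n,uv in(("top",t),("side",s)):
    g=white(pic[n]); best=None
    for c in cv2.findContours(g,cv2.RETR_EXTERNAL,cv2.CHAIN_APPROX_NONE)[0]:
        if cv2.pointPolygonTest(c,(float(uv[0]),float(uv[1])),False)>0: best=c[:,0]
    if best is None: print(k,n,None); continue
    print(k,n,[np.round(v,1).tolist() for v in cv2.minAreaRect((plane(n,best,.013)[:,:2]*1000).astype(np.float32))])
E
python3 -m crank '{"rows":[[[0.55,0,0,0,0,0,-5.32],[0.55,0,0,0,0,0,-5.32],[0.55,0,0,0,0,0,-5.32],[0.55,0,0,0,0,0,0]]]}'
```

```text
A top [[630.3, 75.0], [102.0, 94.5], 2.3]
A side [[674.0, 79.9], [207.0, 99.4], 3.1]
C top [[660.9, 191.4], [72.2, 79.8], 89.0]
C side [[693.2, 193.4], [162.7, 76.6], 0.2]
D top [[654.4, -74.0], [68.7, 59.2], 3.7]
D side [[681.2, -69.2], [140.1, 66.7], 5.0]
B top [[656.7, -201.5], [96.7, 81.9], 2.9]
B side [[698.2, -195.0], [183.9, 89.8], 4.3]
time: 0.43
tcp_pos: [0.1719, 0.6007, 0.2309]
eef_rot: [-3.141, -0.0, -3.137]
wrist_force: [-0.1, -0.6, 0.0]
width: 0.0468
finger_force: 0.0
```

```bash
python3 -m crank '{"rows":[[[0.55,-0.019,-0.031,0,0,0,0],[0.55,-0.019,-0.031,0,0,0,0],[0.55,-0.019,-0.031,0,0,0,0],[0.55,-0.019,-0.031,0,0,0,0],[0.55,-0.019,-0.031,0,0,0,0],[0.55,-0.019,-0.031,0,0,0,0],[0.55,-0.019,-0.031,0,0,0,0]]]}'
python3 -m crank '{"rows":[[[0.55,-0.019,-0.031,0.01,0,0,0],[0.55,-0.019,-0.031,0.015,0,0,0],[0.55,-0.019,-0.031,0.015,0,0,0],[0.55,-0.019,-0.031,0.015,0,0,0],[0.55,-0.019,-0.031,0.015,0,0,0],[0.55,-0.019,-0.031,0.015,0,0,0],[0.55,-0.016,-0.025,0.01,0,0,0],[0.55,0,0,0,0,0,0]]]}'
```

```text
time: 1.02
tcp_pos: [0.3054, 0.3822, 0.2312]
eef_rot: [-3.141, -0.0, 3.138]
wrist_force: [0.6, 0.6, 0.7]
width: 0.0473
finger_force: 0.0
time: 1.68
tcp_pos: [0.4367, 0.169, 0.1346]
eef_rot: [-3.14, -0.001, 3.134]
wrist_force: [-1.1, 0.9, 0.1]
width: 0.047
finger_force: 0.0
```

```bash
python3 -m crank '{"rows":[[[0.55,0.001,0.0035,0.03,0,0,0],[0.55,0,0,0.03,0,0,0],[0.55,0,0,0.03,0,0,0],[0.55,0,0,0,0,0,0],[0.55,0,0,0,0,0,0]]]}'
python3 - <<'E'
from h import *
for n in("top","side"):
    p,d=optics.grab_frame(n); np.save(n+"1.npy",d)
    u,v=proj(n,[.4355,.1725,.03]).astype(int); u=min(max(u,110),530)
    c=p[max(v-90,0):v+70,u-107:u+106]; cv2.imwrite(f"pics/{n}1.png",cv2.resize(c,None,fx=3,fy=3,interpolation=cv2.INTER_CUBIC)[:,:,::-1])
    print(n,u-107,v-90)
E
```

```text
time: 2.1
tcp_pos: [0.433, 0.1762, 0.0458]
eef_rot: [-3.141, -0.003, 3.139]
wrist_force: [-0.0, 0.7, 0.9]
width: 0.0472
finger_force: 0.0
top 122 199
side 248 221
```

View pics/side1.png

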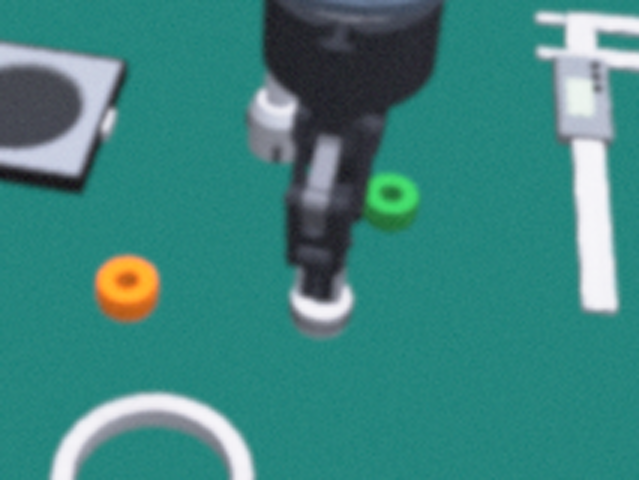

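Run:
```python
from h import *
d=np.load("side1.npy");K,V=cam("side")
for v in range(290,332,3):
    for u in (354,):
        c=np.linalg.inv(K)@[u,v,1]*d[v,u]*[1,-1,-1]; print((u,v),(V[:3,:3].T@(c-V[:3,3])).round(4))
print(arm.read_state()["tcp_pos"])
```

```text
(354, 290) [0.4309 0.2443 0.1491]
(354, 293) [0.4306 0.2443 0.1438]
(354, 296) [0.4304 0.2433 0.1375]
(354, 299) [0.4307 0.2386 0.1271]
(354, 302) [0.4305 0.2381 0.1211]
(354, 305) [0.4314 0.2289 0.1055]
(354, 308) [0.4308 0.2307 0.1018]
(354, 311) [0.4303 0.2315 0.097 ]
(354, 314) [0.4324 0.2132 0.0705]
(354, 317) [0.4321 0.2129 0.0641]
(354, 320) [0.4313 0.2159 0.0614]
(354, 323) [0.4353 0.1817 0.0152]
(354, 326) [0.4342 0.1878 0.0158]
(354, 329) [0.4336 0.189  0.0106]
[0.43440039 0.17660219 0.04755772]
```

```bash
python3 -m crank '{"rows":[[[0.55,-0.001,-0.004,0.02,0,0,0],[0.55,0,0,0.015,0,0,0],[0.55,0,0,0.008,0,0,0],[0.55,0,0,0,0,0,0],[0.55,0,0,0,0,0,0],[0.55,0,0,0,0,0,0]]]}'
cat > tip.py <<'E'
from h import *
p,d=optics.grab_frame("side");K,V=cam("side");t=arm.read_state()["tcp_pos"]
v,u=np.mgrid[0:480,0:640]; c=np.stack([u,v,np.ones_like(u)],-1)@np.linalg.inv(K).T*d[...,None]*[1,-1,-1]
W=(c-V[:3,3])@V[:3,:3]; q=p.max(2)<75
m=q&(abs(W[...,0]-t[0])<.008)&(abs(W[...,1]-t[1])<.09)&(W[...,2]<.3)&(d>0)&(W[...,1]>t[1])
z=np.sort(W[m][:,2]); print("tcp",t.round(4),"lowest dark z",z[:12].round(4), W[m][np.argsort(W[m][:,2])[:4]].round(4).tolist())
cv2.imwrite("pics/tip_%.2f.png"%arm.read_state()["time"],p[:,:,::-1])
E
python3 tip.py
```

```text
time: 2.7
tcp_pos: [0.4355, 0.1726, 0.0044]
eef_rot: [3.141, 0.001, 3.141]
wrist_force: [0.0, 0.4, 0.9]
width: 0.0471
finger_force: 0.0
tcp [0.4355 0.1725 0.0043] lowest dark z [0.0159 0.016  0.0172 0.0179 0.0181 0.0182 0.0182 0.0186 0.0187 0.0191
 0.0195 0.0196] [[0.4329, 0.2087, 0.0159], [0.4357, 0.2095, 0.016], [0.4363, 0.2068, 0.0172], [0.4331, 0.2085, 0.0179]]
```

```bash
python3 -m crank '{"rows":[[[0,0,0,0,0,0,0],[0,0,0,0,0,0,0],[0,0,0,0,0,0,0],[0,0,0,0,0,0,0]]]}'; python3 tip.py
```

```text
time: 3.08
tcp_pos: [0.4353, 0.1724, 0.0043]
eef_rot: [3.141, 0.001, 3.141]
wrist_force: [-2.4, -0.8, 20.5]
width: 0.0276
finger_force: 57.7
tcp [0.4353 0.1724 0.0043] lowest dark z [0.0139 0.014  0.0146 0.0153 0.0156 0.0164 0.0165 0.0166 0.0167 0.017
 0.017  0.0174] [[0.4346, 0.1998, 0.0139], [0.4332, 0.1995, 0.014], [0.4335, 0.1982, 0.0146], [0.4302, 0.1998, 0.0153]]
```

Run:
```python
from h import *
o=[]
for n in("side","top"):
    p,d=optics.grab_frame(n); u,v=proj(n,[.4355,.1725,.03]).astype(int)
    c=p[v-45:v+35,u-50:u+50]; o.append(cv2.resize(c,None,fx=4,fy=4,interpolation=cv2.INTER_CUBIC)[:,:,::-1])
cv2.imwrite("pics/g1.png",np.hstack(o)); print(arm.read_state()["wrist_force"])
```

```text
[-1.98478564 -0.10204387 20.17387346]
```

View pics/g1.png

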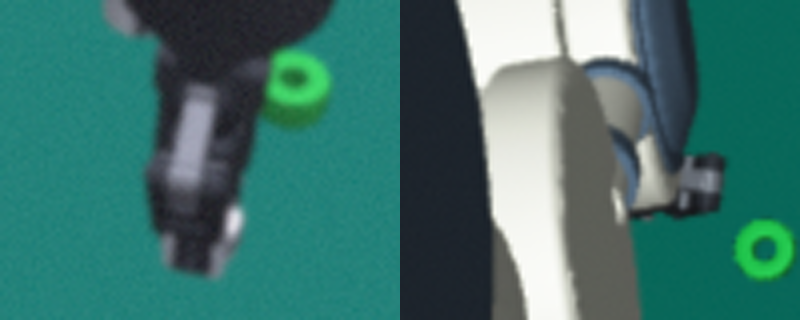

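```bash
python3 -m crank '{"rows":[[[0,0,0,-0.004,0,0,0],[0,0,0,-0.012,0,0,0],[0,0,0,-0.02,0,0,0],[0,0,0,-0.034,0,0,0],[0,0,0,-0.034,0,0,0],[0,0,0,0,0,0,0],[0,0,0,0,0,0,0],[0,0,0,0,0,0,0]]]}'; python3 tip.py
python3 - <<'E'
from h import *
t=arm.read_state()["tcp_pos"]; o=[]
for n in("side",):
    p,d=optics.grab_frame(n); u,v=proj(n,t).astype(int)
    c=p[v-45:v+35,u-50:u+50]; o.append(cv2.resize(c,None,fx=5,fy=5,interpolation=cv2.INTER_CUBIC)[:,:,::-1])
cv2.imwrite("pics/g2.png",np.hstack(o)); print(u-50,v-45,arm.read_state()["wrist_force"])
E
```

```text
time: 3.9
tcp_pos: [0.4347, 0.1723, 0.1073]
eef_rot: [3.142, 0.0, 3.141]
wrist_force: [0.2, 0.4, -0.8]
width: 0.027
finger_force: 59.2
tcp [0.4343 0.1722 0.1067] lowest dark z [0.1155 0.116  0.1179 0.118  0.1185 0.1185 0.1186 0.1186 0.1187 0.1191
 0.1191 0.1192] [[0.4353, 0.1987, 0.1155], [0.4339, 0.1988, 0.116], [0.4353, 0.1993, 0.1179], [0.4324, 0.2005, 0.118]]
309 229 [-0.34600296  0.51406036 -1.49506403]
```

View pics/g2.png

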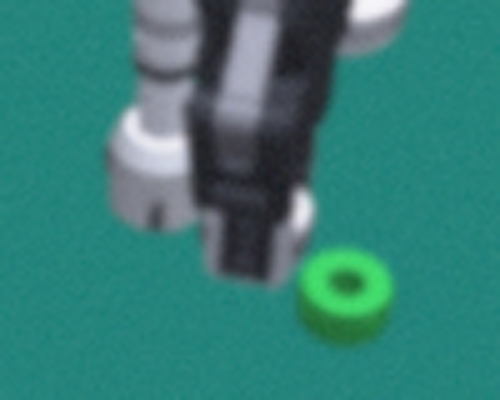

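```bash
cat > held.py <<'E'
from h import *
import sys
r=float(sys.argv[1])/2000; H=float(sys.argv[2])/1000
p,d=optics.grab_frame("side");K,V=cam("side");t=arm.read_state()["tcp_pos"]
v,u=np.mgrid[0:480,0:640]; c=np.stack([u,v,np.ones_like(u)],-1)@np.linalg.inv(K).T*d[...,None]*[1,-1,-1]
W=(c-V[:3,3])@V[:3,:3]-t; w=white(p)>0
m=w&(np.hypot(W[...,0],W[...,1])<r+.02)&(abs(W[...,2])<.03)&(d>0)
P=W[m]; print(len(P),"x",np.percentile(P[:,0],[1,10,90,99]).round(4),"y",np.percentile(P[:,1],[1,99]).round(4),"z",np.percentile(P[:,2],[1,10,90,99]).round(4))
for s in(-1,1):
    for lo in np.arange(0,r+.008,.004):
        k=(P[:,0]*s>=lo)&(P[:,0]*s<lo+.004)
        if k.sum()>3: print("x",round(s*lo,3),"n",k.sum(),"z",np.percentile(P[k,2],[3,50,97]).round(4),"y",np.percentile(P[k,1],[3,97]).round(4))
E
python3 held.py 30 16
```

```text
114 x [-0.014  -0.0127  0.0099  0.0141] y [-0.0119  0.0228] z [-0.0024  0.0027  0.0198  0.0257]
x -0.008 n 62 z [0.0008 0.0109 0.025 ] y [-0.0117  0.0224]
x -0.012 n 17 z [-0.0023  0.0079  0.0111] y [-0.0025  0.0072]
x 0.008 n 23 z [0.0028 0.0138 0.0232] y [0.0199 0.0227]
x 0.012 n 7 z [0.0029 0.0072 0.01  ] y [0.0052 0.011 ]
```

The light-grey flanks are the finger pads, with tips about 2.5 mm above the TCP. Ring d hangs level and centred. I'll carry it to case d, going round behind the micrometer.

```bash
python3 -m crank '{"rows":[[[0,-0.036,0,-0.015,0,0,0],[0,-0.036,0,-0.015,0,0,0],[0,-0.036,0,-0.015,0,0,0],[0,-0.0155,-0.035,0,0,0,0],[0,-0.0155,-0.035,0,0,0,0],[0,-0.0155,-0.035,0,0,0,0],[0,-0.0155,-0.035,0,0,0,0],[0,-0.0155,-0.035,0,0,0,0]]]}'
python3 -m crank '{"rows":[[[0,-0.0155,-0.035,0.02,0,0,0],[0,-0.0155,-0.035,0.03,0,0,0],[0,0,0,0.03,0,0,0],[0,0,0,0.02,0,0,0],[0,0,0,0,0,0,0],[0,0,0,0,0,0,0],[0,0,0,0,0,0,0]]]}'
```

```text
time: 4.72
tcp_pos: [0.6203, -0.0045, 0.1509]
eef_rot: [3.141, -0.002, 3.141]
wrist_force: [1.9, 0.3, -0.0]
width: 0.0269
finger_force: 59.3
time: 5.3
tcp_pos: [0.6489, -0.0663, 0.0579]
eef_rot: [-3.142, 0.0, -3.141]
wrist_force: [0.3, 1.0, -0.1]
width: 0.0269
finger_force: 59.3
```

```bash
python3 -m crank '{"rows":[[[0,-0.0015,-0.0068,0.01,0,0,0],[0,0,0,0.012,0,0,0],[0,0,0,0,0,0,0],[0,0,0,0,0,0,0],[0,0,0,0,0,0,0]]]}'
python3 - <<'E'
from h import *
t=arm.read_state()["tcp_pos"]; o=[]; print(t)
for n in("side","top"):
    p,d=optics.grab_frame(n); u,v=proj(n,[.65,-.073,.02]).astype(int)
    c=p[v-45:v+45,u-50:u+50]; o.append(cv2.resize(c,None,fx=4,fy=4,interpolation=cv2.INTER_CUBIC)[:,:,::-1])
cv2.imwrite("pics/g3.png",np.hstack(o)); print(u-50,v-45,arm.read_state()["wrist_force"])
E
```

```text
time: 5.72
tcp_pos: [0.6501, -0.0732, 0.0354]
eef_rot: [3.142, -0.0, 3.141]
wrist_force: [-0.5, 0.9, -0.5]
width: 0.0271
finger_force: 59.3
[ 0.65006968 -0.07320644  0.03537385]
311 154 [ 0.23050128 -0.4723383  -1.15184501]
```

View pics/g3.png

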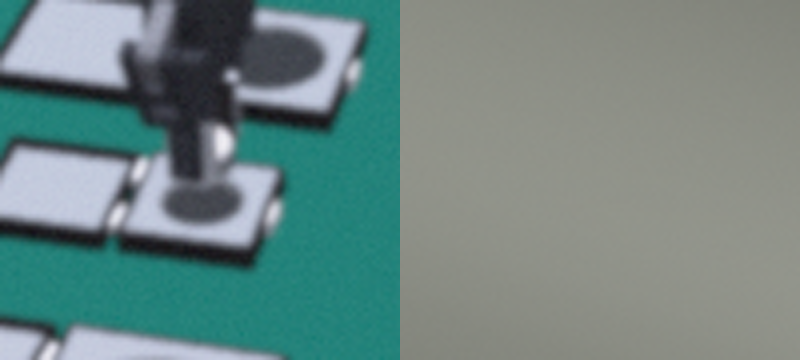

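The ring hangs over nest d, whose visible dark part is at crop (202,200). Descending gently.

```bash
python3 -m crank '{"rows":[[[0,0,0,0.012,0,0,0],[0,0,0,0.007,0,0,0],[0,0,0,0.002,0,0,0],[0,0,0,0,0,0,0],[0,0,0,0,0,0,0],[0,0,0,0.001,0,0,0],[0,0,0,0,0,0,0],[0,0,0,0,0,0,0]]]}'
```

```text
time: 6.48
tcp_pos: [0.65, -0.0733, 0.0132]
eef_rot: [3.142, -0.0, 3.141]
wrist_force: [0.3, 0.3, -1.1]
width: 0.0269
finger_force: 59.4
```

```bash
python3 -m crank '{"rows":[[[0,0,0,0.0005,0,0,0],[0,0,0,0,0,0,0],[0,0,0,0.0004,0,0,0],[0,0,0,0,0,0,0]]]}'
```

```text
time: 6.82
tcp_pos: [0.6502, -0.0733, 0.0129]
eef_rot: [-3.141, 0.0, 3.141]
wrist_force: [-1.9, 0.7, 7.5]
width: 0.027
finger_force: 63.7
```

Contact at 7.5 N. Release, rise and go to ring c.

```bash
python3 -m crank '{"rows":[[[0.45,0,0,0,0,0,0],[0.45,0,0,0,0,0,0],[0.45,0,0,0,0,0,0],[0.45,0,0,-0.01,0,0,0],[0.45,0,0,-0.03,0,0,0],[0.62,0,0,-0.03,0,0,0],[0.62,0.02,-0.01,-0.01,0,0,0]]]}'
python3 -m crank '{"rows":[[[0.62,0.035,-0.02,0,0,0,0],[0.62,0.035,-0.02,0,0,0,0],[0.62,0.035,-0.02,0,0,0,0],[0.62,0.03,-0.02,0.02,0,0,0],[0.62,0.006,-0.012,0.02,0,0,0],[0.62,0,0,0,0,0,0],[0.62,0,0,0,0,0,0],[0.62,0,0,0,0,0,0]]]}'
python3 - <<'E'
from h import *
p,d=optics.grab_frame("side"); u,v=proj("side",[.65,-.073,.02]).astype(int)
cv2.imwrite("pics/g4.png",cv2.resize(p[v-45:v+45,u-60:u+60],None,fx=5,fy=5,interpolation=cv2.INTER_CUBIC)[:,:,::-1])
E
```

```text
time: 7.4
tcp_pos: [0.6344, -0.0828, 0.097]
eef_rot: [-3.14, 0.008, -3.141]
wrist_force: [0.5, 0.1, 0.6]
width: 0.053
finger_force: 0.0
time: 8.07
tcp_pos: [0.4901, -0.1752, 0.0532]
eef_rot: [-3.141, 0.001, 3.141]
wrist_force: [0.5, 0.3, 0.4]
width: 0.053
finger_force: 0.0
```

View pics/g4.png

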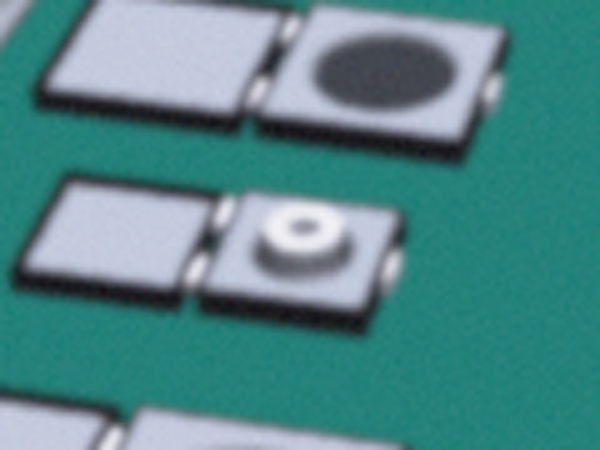

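Ring d sits level and inside the nest. Now ring c: descend, grip, lift.

```bash
python3 -m crank '{"rows":[[[0.62,0.001,0,0.022,0,0,0],[0.62,0,0,0.016,0,0,0],[0.62,0,0,0.009,0,0,0],[0.62,0,0,0,0,0,0],[0.62,0,0,0,0,0,0],[0.62,0,0,0,0,0,0]]]}'
python3 -m crank '{"rows":[[[0,0,0,0,0,0,0],[0,0,0,0,0,0,0],[0,0,0,0,0,0,0],[0,0,0,0,0,0,0]]]}'
```

```text
time: 8.62
tcp_pos: [0.4887, -0.1752, 0.0062]
eef_rot: [-3.141, 0.001, -3.141]
wrist_force: [0.8, 0.2, 0.1]
width: 0.0525
finger_force: 0.0
time: 8.95
tcp_pos: [0.4887, -0.1754, 0.0068]
eef_rot: [-3.141, 0.002, 3.141]
wrist_force: [-1.9, 3.0, 17.1]
width: 0.0381
finger_force: 58.1
```

```bash
python3 -m crank '{"rows":[[[0,0,0,-0.005,0,0,0],[0,0,0,-0.02,0,0,0],[0,0,0,-0.035,0,0,0],[0,-0.02,0,-0.03,0,0,0],[0,-0.035,0,-0.01,0,0,0],[0,-0.035,0.01,0,0,0,0],[0,-0.02,0.025,0,0,0,0],[0,-0.006,0.036,0,0,0,0]]]}'
python3 -m crank '{"rows":[[[0,-0.006,0.036,0,0,0,0],[0,-0.006,0.036,0,0,0,0],[0,-0.006,0.036,0,0,0,0],[0,-0.006,0.036,0,0,0,0],[0,-0.006,0.036,0,0,0,0],[0,-0.006,0.036,0,0,0,0],[0,-0.006,0.036,0.01,0,0,0],[0,-0.006,0.03,0.02,0,0,0]]]}'
python3 -m crank '{"rows":[[[0,-0.006,0.015,0.02,0,0,0],[0,0,0,0.02,0,0,0],[0,0,0,0,0,0,0],[0,0,0,0,0,0,0],[0,0,0,0,0,0,0]]]}'
```

```text
time: 9.62
tcp_pos: [0.608, -0.1054, 0.1067]
eef_rot: [-3.14, 0.005, 3.139]
wrist_force: [-0.7, 0.3, -2.2]
width: 0.0376
finger_force: 60.6
time: 10.28
tcp_pos: [0.6536, 0.1806, 0.078]
eef_rot: [3.141, 0.005, -3.141]
wrist_force: [1.2, -0.0, -1.6]
width: 0.0379
finger_force: 60.6
time: 10.7
tcp_pos: [0.6586, 0.1922, 0.0368]
eef_rot: [3.141, 0.001, 3.141]
wrist_force: [-0.2, -0.2, -0.5]
width: 0.0379
finger_force: 60.6
```

```bash
python3 -m crank '{"rows":[[[0,0.0025,0.0003,0.01,0,0,0],[0,0,0,0.007,0,0,0],[0,0,0,0.003,0,0,0],[0,0,0,0,0,0,0],[0,0,0,0,0,0,0],[0,0,0,0.0007,0,0,0],[0,0,0,0,0,0,0],[0,0,0,0,0,0,0]]]}'
```

```text
time: 11.37
tcp_pos: [0.6557, 0.1928, 0.015]
eef_rot: [-3.141, 0.0, 3.141]
wrist_force: [-1.4, -2.5, 4.8]
width: 0.0375
finger_force: 61.2
```

```bash
python3 -m crank '{"rows":[[[0.6,0,0,0,0,0,0],[0.6,0,0,0,0,0,0],[0.6,0,0,0,0,0,0],[0.6,0,0,-0.01,0,0,0],[0.6,0,0,-0.03,0,0,0],[0.75,0,0,-0.03,0,0,0],[0.75,0,-0.02,-0.015,0,0,0],[0.75,0,-0.04,0,0,0,0]]]}'
python3 -m crank '{"rows":[[[0.75,0,-0.04,0,0,0,0],[0.75,0,-0.04,0,0,0,0],[0.75,0,-0.04,0,0,0,0],[0.75,0.01,-0.035,0,0,0,0],[0.75,0.035,-0.01,0,0,0,0],[0.75,0.035,-0.008,0,0,0,0],[0.75,0.035,-0.008,0,0,0,0],[0.75,0.035,-0.008,0,0,0,0]]]}'
python3 -m crank '{"rows":[[[0.75,0.035,-0.001,0.02,0,0,0],[0.75,0.025,0,0.02,0,0,0],[0.75,0.004,0,0,0,0,0],[0.75,0,0,0,0,0,0],[0.75,0,0,0,0,0,0]]]}'
```

```text
time: 12.03
tcp_pos: [0.6578, 0.1361, 0.1045]
eef_rot: [3.14, 0.007, -3.138]
wrist_force: [1.0, -0.7, 0.2]
width: 0.0638
finger_force: 0.0
time: 12.7
tcp_pos: [0.5041, -0.0564, 0.1003]
eef_rot: [-3.141, 0.001, 3.141]
wrist_force: [0.8, -0.2, 0.3]
width: 0.0642
finger_force: 0.0
time: 13.12
tcp_pos: [0.443, -0.0573, 0.0604]
eef_rot: [-3.141, 0.002, 3.141]
wrist_force: [0.9, -0.7, 0.3]
width: 0.0639
finger_force: 0.0
```

Run:
```python
from h import *
print(arm.read_state()["tcp_pos"])
o=[]
p,d=optics.grab_frame("side")
for P in ([.6565,.1925,.02],[.442,-.0576,.03]):
    u,v=proj("side",P).astype(int); v=max(v,45)
    o.append(cv2.resize(p[v-45:v+45,u-50:u+50],None,fx=4,fy=4,interpolation=cv2.INTER_CUBIC)[:,:,::-1])
cv2.imwrite("pics/g5.png",np.hstack(o))
```

```text
[ 0.44300357 -0.0572564   0.06040549]
```

View pics/g5.png

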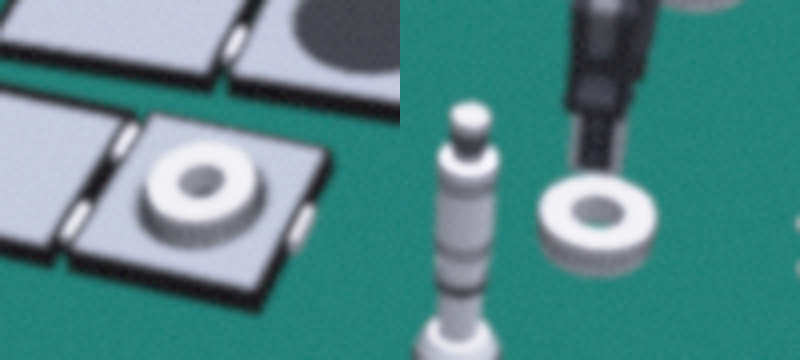

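Ring c is seated level. Fingers are aligned over ring b, so descend and grip.

```bash
python3 -m crank '{"rows":[[[0.75,0.001,0,0.028,0,0,0],[0.75,0,0,0.02,0,0,0],[0.75,0,0,0.0085,0,0,0],[0.75,0,0,0,0,0,0],[0.75,0,0,0,0,0,0],[0.75,0,0,0,0,0,0]]]}'
python3 -m crank '{"rows":[[[0,0,0,0,0,0,0],[0,0,0,0,0,0,0],[0,0,0,0,0,0,0],[0,0,0,0,0,0,0]]]}'
```

```text
time: 13.67
tcp_pos: [0.4414, -0.057, 0.004]
eef_rot: [-3.141, 0.001, -3.142]
wrist_force: [0.2, -1.2, -1.1]
width: 0.0642
finger_force: 0.0
time: 14.0
tcp_pos: [0.4413, -0.0571, 0.0047]
eef_rot: [-3.141, 0.002, 3.142]
wrist_force: [-1.8, 1.3, 23.6]
width: 0.0495
finger_force: 57.9
```

```bash
python3 -m crank '{"rows":[[[0,0,0,-0.005,0,0,0],[0,0,0,-0.02,0,0,0],[0,0,0,-0.035,0,0,0],[0,-0.015,-0.01,-0.03,0,0,0],[0,-0.03,-0.02,0,0,0,0],[0,-0.03,-0.02,0,0,0,0],[0,-0.03,-0.02,0,0,0,0],[0,-0.03,-0.02,0,0,0,0]]]}'
python3 -m crank '{"rows":[[[0,-0.03,-0.02,0,0,0,0],[0,-0.03,-0.02,0.01,0,0,0],[0,-0.0165,-0.0105,0.025,0,0,0],[0,0,0,0.02,0,0,0],[0,0,0,0,0,0,0],[0,0,0,0,0,0,0],[0,0,0,0,0,0,0]]]}'
```

```text
time: 14.67
tcp_pos: [0.5769, -0.148, 0.0945]
eef_rot: [-3.141, 0.001, 3.141]
wrist_force: [1.0, 0.1, -2.0]
width: 0.0494
finger_force: 63.0
time: 15.25
tcp_pos: [0.6519, -0.1972, 0.0396]
eef_rot: [-3.141, 0.0, -3.142]
wrist_force: [-0.2, 0.5, -1.4]
width: 0.0494
finger_force: 63.1
```

```bash
python3 -m crank '{"rows":[[[0,-0.0038,-0.0023,0.012,0,0,0],[0,0,0,0.009,0,0,0],[0,0,0,0.004,0,0,0],[0,0,0,0,0,0,0],[0,0,0,0,0,0,0],[0,0,0,0.0008,0,0,0],[0,0,0,0,0,0,0],[0,0,0,0,0,0,0]]]}'
```

```text
time: 15.92
tcp_pos: [0.6557, -0.1997, 0.0129]
eef_rot: [3.142, -0.0, 3.141]
wrist_force: [-4.3, 1.7, 8.9]
width: 0.0492
finger_force: 64.2
```

```bash
python3 -m crank '{"rows":[[[0.72,0,0,0,0,0,0],[0.72,0,0,0,0,0,0],[0.72,0,0,0,0,0,0],[0.72,0,0,-0.01,0,0,0],[0.72,0,0,-0.03,0,0,0],[0.9,0,0,-0.03,0,0,0],[0.9,0.025,-0.01,-0.01,0,0,0],[0.9,0.035,-0.0135,0,0,0,0]]]}'
python3 -m crank '{"rows":[[[0.9,0.035,-0.0135,0,0,0,0],[0.9,0.035,-0.0135,0,0,0,0],[0.9,0.035,-0.0135,0,0,0,0],[0.9,0.035,-0.0135,0.015,0,0,0],[0.9,0.026,-0.01,0.02,0,0,0],[0.9,0,0,0,0,0,0],[0.9,0,0,0,0,0,0],[0.9,0,0,0,0,0,0]]]}'
python3 - <<'E'
from h import *
print(arm.read_state()["tcp_pos"])
o=[]
p,d=optics.grab_frame("side")
for P in ([.6565,-.1995,.02],[.429,-.287,.03]):
    u,v=proj("side",P).astype(int); v=max(v,45)
    o.append(cv2.resize(p[v-45:v+45,u-50:u+50],None,fx=4,fy=4,interpolation=cv2.INTER_CUBIC)[:,:,::-1])
cv2.imwrite("pics/g6.png",np.hstack(o))
E
```

```text
time: 16.58
tcp_pos: [0.5991, -0.2237, 0.0963]
eef_rot: [-3.138, 0.007, -3.14]
wrist_force: [0.3, -0.7, 0.3]
width: 0.077
finger_force: 0.0
time: 17.25
tcp_pos: [0.4306, -0.2877, 0.058]
eef_rot: [-3.141, 0.001, 3.141]
wrist_force: [-0.5, -1.1, 0.4]
width: 0.0769
finger_force: 0.0
[ 0.43055596 -0.28772405  0.05804175]
```

View pics/g6.png

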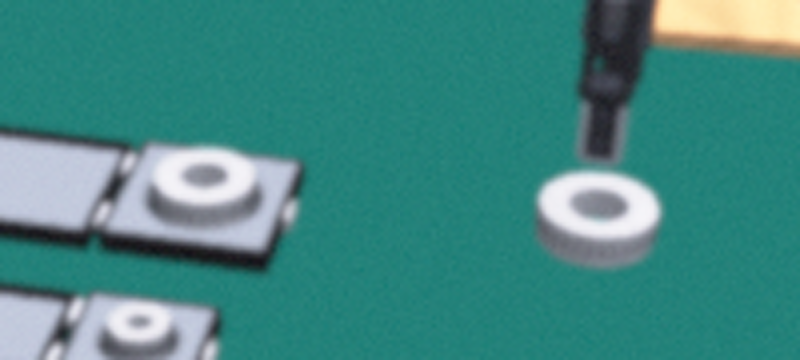

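Ring b is seated. Grip ring a.

```bash
python3 -m crank '{"rows":[[[0.9,0.001,0.0005,0.028,0,0,0],[0.9,0,0,0.02,0,0,0],[0.9,0,0,0.008,0,0,0],[0.9,0,0,0,0,0,0],[0.9,0,0,0,0,0,0],[0.9,0,0,0,0,0,0]]]}'
python3 -m crank '{"rows":[[[0,0,0,0,0,0,0],[0,0,0,0,0,0,0],[0,0,0,0,0,0,0],[0,0,0,0,0,0,0]]]}'
```

```text
time: 17.8
tcp_pos: [0.4296, -0.287, 0.0024]
eef_rot: [-3.141, 0.001, -3.141]
wrist_force: [-0.1, -0.6, -0.3]
width: 0.0772
finger_force: 0.0
time: 18.13
tcp_pos: [0.4293, -0.287, 0.0027]
eef_rot: [-3.141, 0.001, 3.141]
wrist_force: [-0.5, 3.2, 15.7]
width: 0.0595
finger_force: 61.7
```

```bash
python3 -m crank '{"rows":[[[0,0,0,-0.005,0,0,0],[0,0,0,-0.02,0,0,0],[0,0,0,-0.03,0,0,0],[0,-0.02,0,-0.03,0,0,0],[0,-0.035,0.01,-0.015,0,0,0],[0,-0.035,0.01,0,0,0,0],[0,-0.035,0.02,0,0,0,0],[0,-0.025,0.03,0,0,0,0]]]}'
python3 -m crank '{"rows":[[[0,-0.01,0.036,0,0,0,0],[0,-0.01,0.036,0,0,0,0],[0,-0.01,0.036,0,0,0,0],[0,-0.01,0.036,0,0,0,0],[0,-0.007,0.036,0,0,0,0],[0,0,0.036,0,0,0,0],[0,0,0.036,0.01,0,0,0],[0,0,0.03,0.02,0,0,0]]]}'
python3 -m crank '{"rows":[[[0,0,0.0115,0.02,0,0,0],[0,0,0,0.013,0,0,0],[0,0,0,0,0,0,0],[0,0,0,0,0,0,0],[0,0,0,0,0,0,0]]]}'
```

```text
time: 18.8
tcp_pos: [0.582, -0.2176, 0.1027]
eef_rot: [-3.14, 0.003, 3.14]
wrist_force: [-0.5, -0.4, -4.3]
width: 0.0597
finger_force: 67.8
time: 19.47
tcp_pos: [0.627, 0.0677, 0.0735]
eef_rot: [3.141, 0.004, -3.141]
wrist_force: [1.9, -0.4, -4.5]
width: 0.0594
finger_force: 67.8
time: 19.88
tcp_pos: [0.6265, 0.0762, 0.0395]
eef_rot: [-3.142, 0.001, 3.141]
wrist_force: [-0.4, -0.8, -3.9]
width: 0.06
finger_force: 67.7
```

```bash
python3 -m crank '{"rows":[[[0,0,0,0.014,0,0,0],[0,0,0,0.009,0,0,0],[0,0,0,0.004,0,0,0],[0,0,0,0,0,0,0],[0,0,0,0,0,0,0],[0,0,0,0.0008,0,0,0],[0,0,0,0,0,0,0],[0,0,0,0,0,0,0]]]}'
```

```text
time: 20.55
tcp_pos: [0.6261, 0.0766, 0.0109]
eef_rot: [-3.142, 0.0, 3.141]
wrist_force: [0.5, -1.0, -1.3]
width: 0.0598
finger_force: 67.9
```

Nearly touching (the load is going off the wrist). A little further.

```bash
python3 -m crank '{"rows":[[[0,0,0,0.0005,0,0,0],[0,0,0,0,0,0,0],[0,0,0,0,0,0,0]]]}'
```

```text
time: 20.8
tcp_pos: [0.6261, 0.0766, 0.0108]
eef_rot: [-3.141, 0.001, 3.141]
wrist_force: [-2.8, -1.3, 7.2]
width: 0.0596
finger_force: 69.0
```

```bash
python3 -m crank '{"rows":[[[0.85,0,0,0,0,0,0],[0.85,0,0,0,0,0,0],[0.85,0,0,0,0,0,0],[0.85,0,0,-0.01,0,0,0],[0.85,0,0,-0.03,0,0,0],[0.85,0,0,-0.04,0,0,0],[0.85,0,0,-0.04,0,0,0],[0.85,0,0,-0.04,0,0,0]]]}'
python3 -m crank '{"rows":[[[0.85,0,0.02,-0.035,0,0,0],[0.85,0.005,0.04,0,0,0,0],[0.85,0.01,0.038,0,0,0,0],[0.85,0.015,0.038,0,0,0,0],[0.85,0.02,0.036,0,0,0,0],[0.85,0.02,0.036,0,0,0,0],[0.85,0.02,0.036,0,0,0,0],[0.85,0.02,0.036,0,0,0,0]]]}'
python3 -m crank '{"rows":[[[0.85,0.02,0.036,0,0,0,0],[0.85,0.02,0.036,0,0,0,0],[0.85,0.02,0.036,0,0,0,0],[0.85,0.02,0.036,0,0,0,0],[0.85,0,0,0,0,0,0],[0.85,0,0,0,0,0,0],[0.85,0,0,0,0,0,0]]]}'
python3 - <<'E'
from h import *
p,d=optics.grab_frame("top"); q,_=optics.grab_frame("side")
cv2.imwrite("pics/end.png",np.vstack([cv2.resize(p[130:340,120:520],(600,315)),cv2.resize(q[110:300,120:500],(570,285))[:,:, :] if 0 else cv2.resize(q[110:310,120:520],(600,285))])[:,:,::-1])
K,V=cam("top")
v,u=np.mgrid[0:480,0:640]; c=np.stack([u,v,np.ones_like(u)],-1)@np.linalg.inv(K).T*d[...,None]*[1,-1,-1]
W=(c-V[:3,3])@V[:3,:3]
for k,x,y,h,r in(("a",.6261,.0766,.028,.0315),("b",.6563,-.1995,.026,.026),("c",.6565,.1925,.024,.0205),("d",.650,-.0733,.024,.015)):
    m=(np.hypot(W[...,0]-x,W[...,1]-y)<r+.012)&(abs(W[...,2]-h)<.004); P=W[m]
    A=np.c_[P[:,:2]-P[:,:2].mean(0),np.ones(len(P))]; s=np.linalg.lstsq(A,P[:,2],rcond=None)[0]
    print(k,len(P),"ctr",((P[:,:2].max(0)+P[:,:2].min(0))/2).round(4),"z",P[:,2].mean().round(4),"tilt",s[:2].round(3))
E
```

```text
time: 21.47
tcp_pos: [0.6255, 0.0767, 0.1726]
eef_rot: [3.142, -0.0, 3.141]
wrist_force: [1.1, 0.3, -0.5]
width: 0.0728
finger_force: 0.0
time: 22.13
tcp_pos: [0.5146, 0.3583, 0.2059]
eef_rot: [3.141, 0.0, 3.141]
wrist_force: [1.6, -0.1, 0.7]
width: 0.072
finger_force: 0.0
time: 22.72
tcp_pos: [0.4358, 0.5006, 0.2055]
eef_rot: [-3.141, 0.0, -3.141]
wrist_force: [0.3, -0.5, -0.0]
width: 0.0725
finger_force: 0.0
a 514 ctr [0.624  0.0755] z 0.0278 tilt [0.003 0.008]
b 359 ctr [ 0.6562 -0.1999] z 0.0261 tilt [0.001 0.013]
c 226 ctr [0.6545 0.1917] z 0.0238 tilt [ 0.002 -0.003]
d 130 ctr [ 0.6497 -0.0736] z 0.0237 tilt [ 0.044 -0.007]
```

View pics/end.png

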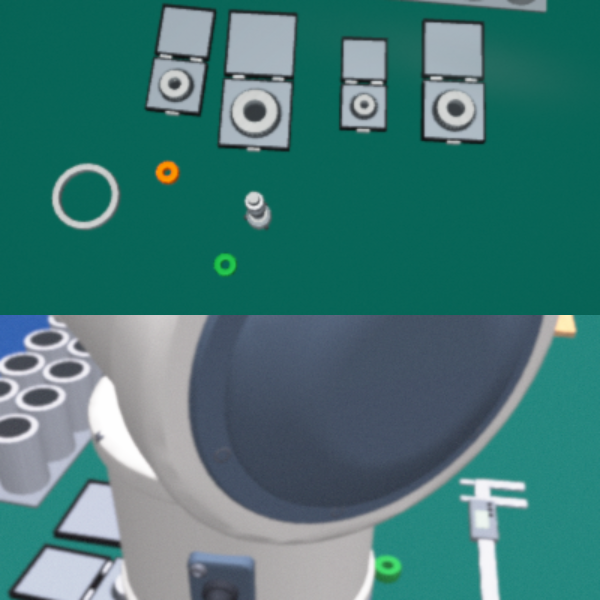

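All four rings are in their nests. Their tops measure 28, 26, 24 and 24 mm (a to d), as they should when flat on the nest floor. The micrometer and bearing ring still stand where they were. Handing in.

```bash
python3 -c "
from cell import job
print(job.job_done())"
```

```text
the job is handed in; nothing more can be done
None
```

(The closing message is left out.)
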